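Latch the adapter box in its nest and hold the cover over the screw holes

ROBOT

A 7-joint arm with a two-finger parallel gripper is mounted at the origin on a cart in front of the work surface, level with it; the furniture and walls round the work are solid. World frame = base frame: x ahead of the robot, y to its left, z up, the work surface at z = 0. Lengths are in m, angles in rad, forces in N, time in s.
With the tool pointing down it reaches from about 0.4 to 0.85 m from the base axis. Payload 10.4 kg.
Tool frame: the origin (TCP) lies midway between the tips of the shut fingers; the grasp point (between the pads) lies 19 mm behind it; z points along the fingers, y is the line along which they close (so a half turn about z gives the same grasp; the last joint's range is limited). The gripper opens to 87 mm and grips with 3 to 60 N. Pads are 19 mm wide; open, the fingers measure 117 mm over their backs; the gripper's body (75 mm by 190 mm) begins 51 mm behind the grasp point.
Start: joints at [1.128, 0.332, -0.065, 1.46, 0.022, 1.35, -0.088], TCP at [0.255, -0.571, 0.223] pointing down, gripper open.
Joint ranges: [-2.6, 2.6], [-0.5, 2.12], [-1.47, 1.34], [0.16, 2.42], [-1.27, 4.41], [0.06, 2.06], [-2.6, 2.6]. Speed limits (rad/s): [2.22, 2.22, 2.79, 2.79, 3.14, 3.14, 3.14].

INTERFACE

Orientations are given as [roll, pitch, yaw] about the fixed x, y, z axes, in that order (R = Rz(yaw) Ry(pitch) Rx(roll)).
In Python, from bench import robot gives the robot as it stands. The module is installed in compiled form; this text tells all that it offers.
- The arm moves only by the tool jog_arm, never from a script. Its argument "moves" is a list of rows, each a list of 7 numbers: the turn, a rotation vector about the world's x, y, z in rad, then the shift along the world's x, y, z in mm, then the closure, from -1 (fully open) to 1 (shut). A call has 1 to 12 rows; each row is the pose to reach, as a shift and turn from the pose commanded when the call began; what a row does not reach only later rows make up. A row lasts 1/8 s, in which the tool goes at most 62.5 mm and 10.7 degrees, less where a joint would pass 70% of its speed; a pose out of reach is approached as far as the arm can. A call with a gripper value outside its range is refused whole. The fingers move at their own pace and stop on an object; "force" is the grip in N (left out, the last holds). Time passes only in rows, so rows that repeat a pose let the fingers close. It gives the time, the measured TCP pose, the force, the opening and the grip force at its end, in the units of the state.
- robot.get_state(): the state, without advancing time (a new reading comes with each control period).
- robot.snapshot(name): name is "scene" or "top" or "wrist"; returns a dict with "frame" (384x512x3 uint8, red, green, blue), "intrinsics" (3x3 intrinsics, pixels), "dist_coeffs" ([k1, k2, p1, p2, k3] as OpenCV has them; the pictures are not rectified), "R" (3x3) and "t" (3): a world point X has camera coordinates R X + t; the wrist camera has in their place "T_tool_cam" (4x4, takes a point from camera to tool coordinates, whose origin is the TCP and whose axes are the flange's). Camera axes: x right, y down, z forward; pixel columns grow to the right and rows downward; lengths in m; the calibration is good to about 2 mm. A picture is of the moment at which its call begins: read the wrist's pose just before it. There is no depth.
- robot.sign_off(): hands the job in; it is judged then, once.
The state is a dict: "time": time; "qpos": joint angles; "qvel": joint speeds; "joint_efforts": joint torques, N m; "position": TCP position; "tool_rot": TCP orientation; "contact_force": force on the tool from outside, world axes, zero at the start; "torque": the same for the moment, N m; "opening": opening from 0.0 (shut) to 1.0 (fully open); "grip_force": force on a finger pad.
Only numpy, scipy, OpenCV 4.12 (cv2) and the standard library are available. Lean on these libraries where they do the work, as an engineer would, in place of code of your own. Each camera call takes 0.05 s, during which the arm holds its last target. There are 200 camera calls.

TASK

Slide the open metal box along its assembly nest hard against the end stop and keep it pressed there until the sprung side plunger has come fully back in behind the box's mounting lug, so that the box stays locked. Then pick up the cover plate by its IC socket and finish while holding it in the air, level and still, about a finger's width (1 cm) above the box without touching it, its three screw holes straight over the box's three threaded holes, so that I can plug in its lead and start the screws. Leave the meter, the screwdriver, the side cutters and the cardboard box where they lie.

Things in the scene. Friction and masses are not known exactly. Their poses are not given: they have to be found in the camera images.
- nest: fixed assembly nest: black plate 210 (x) x 160 (y) x 12 mm, two steel guide rails along x, 10 mm high, inner faces at y = +-43.2 mm. Origin at the centre of the plate's underside, on the worktop, z up; the box slides along +x to the end stop. On the -y side a latch housing (x 37 to 72, y -52 to -78 mm, top 29 mm above the worktop) and the plunger's pull knob
- end_stop: steel block at the +x end of the nest, 60 mm wide, 28 mm high above the plate. Origin at the foot of its striking face on the centre line, [80, 0, 12] mm in the nest's frame. A brass sprung ejector pin stands 8 mm out of the face, 16 mm above the plate, and pushes the box back with 3.5 to 5.5 N
- plunger (a joint): sprung side plunger, m: 0 = fully in, about 0.006 while a lug holds it out. Bevelled entry side; pushing the box past it takes up to about 12 N. Its square back springs in behind the lug of the far right (+x, -y) corner only when the box is within about 2 mm of the stop, and takes about 0.3 s; the ejector then rests the box back on it, about 2 mm off the stop
- plunger_tip (a point): tip of the plunger's nose, at its square back edge, 18 mm above the worktop; at [60.8, -36] mm in the nest's frame when in
- box: open die-cast aluminium box, 116 (x) x 64 (y) x 42 mm high, 3 mm walls, about 0.35 kg, loose between the rails; four lugs at its foot, 6 mm thick, at x = +-40 to +-56, out to y = +-42 mm. Origin at the centre of its underside (on the nest's plate), z up, x along its length to the end stop. Starts 38 to 56 mm short of the stop; against it its origin is at x = 22 mm in the nest's frame
- box_hole_a (a point): mouth of a threaded hole (4 mm, brass ring) in a boss of the box, level with the rim: at [48, 22, 42] mm in the box's frame
- box_hole_b (a point): second threaded hole, [48, -22, 42] mm in the box's frame: a and b are the pair at the end next to the stop
- box_hole_c (a point): third threaded hole, [-48, 0, 42] mm in the box's frame: the single one, at the near end
- cover: cover plate, aluminium, 116 (x) x 64 (y) x 3 mm, about 0.13 kg, lying flat. Origin at the centre of its underside, z up, x along its length to the end with two holes. On its middle a black IC test socket, 56 (x) x 20 (y) mm, top 23 mm above the underside (upper 3 mm narrower; lever at its +x end): grip it across the 20 mm. Two black binding posts, 20 mm high, 13 mm across, at [-38, +-20] mm
- cover_hole_a (a point): 7 mm screw hole in the cover plate, at [48, 22, 0] mm in the cover's frame; belongs over box_hole_a
- cover_hole_b (a point): second screw hole, [48, -22, 0] mm; belongs over box_hole_b
- cover_hole_c (a point): third, single screw hole at the end with the binding posts, [-48, 0, 0] mm; belongs over box_hole_c
- multimeter: bystander: hand meter in a holster, 158 x 78 x 45 mm, lying flat; origin at the centre of its underside
- screwdriver: bystander: small precision screwdriver, 148 mm long, 14 mm thick, lying; origin at the centre of its underside
- cutters: bystander: small side cutters, 113 mm long, lying; origin at the centre of the underside
- card_box: bystander: small cardboard box, 100 x 128 x 39 mm; origin at the centre of its underside
There are look-alikes about, which are no part of the job. Leave any pink look-alike of the cover alone.

How it is judged:
On the way:
1. the box is held pressed against the end stop with the plunger fully sprung in behind its lug (contact force between box and end_stop above 1.5 N and value of joint plunger below 0.0012 m and x of box in the frame of nest above 0.02 m), for 0.3 s.
At the end, for the whole second after the job is handed in: The fingers hold the cover, level within 3 degrees and still, its underside 5 to 18 mm above the box's rim and touching neither box nor nest, each hole within 3.5 mm sideways of its threaded hole; the box is flat and still locked within 4 mm of the end stop, the plunger fully in (horizontal distance between cover_hole_a and box_hole_a below 0.0035 m and horizontal distance between cover_hole_b and box_hole_b below 0.0035 m and horizontal distance between cover_hole_c and box_hole_c below 0.0035 m and z of cover in the frame of box between 0.047 and 0.06 m and angle between cover's own z axis and vertical below 0.06 rad and linear speed of cover below 0.01 m/s and angular speed of cover below 0.1 rad/s and contact force between the fingers and cover above 1 N and contact force between cover and box below 0.05 N and contact force between cover and nest below 0.05 N and value of joint plunger below 0.0012 m and x of box in the frame of nest above 0.018 m and z of box in the frame of nest below 0.014 m and angle between box's own z axis and vertical below 0.03 rad); the arm keeps its last pose, push and grip.
It fails at once if the multimeter is moved by more than 3 cm (distance of multimeter from where it was at the start of the episode above 0.03 m).
It fails at once if the screwdriver is moved by more than 3 cm (distance of screwdriver from where it was at the start of the episode above 0.03 m).
It fails at once if the cutters is moved by more than 3 cm (distance of cutters from where it was at the start of the episode above 0.03 m).
It fails at once if the card box is moved by more than 3 cm (distance of card_box from where it was at the start of the episode above 0.03 m).
It also fails if it takes over 58 s, if anything falls off the work surface, if the arm or the gripper's body presses on something with over 40 N, if the wrist force passes 120 N, or if a joint passes its speed limit or range.

## Working session

There is one attempt and no reset: what is moved stays moved. The work goes in short steps, Python scripts to look and compute and a tool call to move; the robot and the scene stay as the last step left them, time stands still between calls to the robot, and variables do not carry over. Pictures are saved under pics/ and viewed, at most 13 in all, crops included, and the job is handed in when it is done.

Besides the shell and the picture viewer there is one more tool, called after "Call:" by a JSON object that holds its "name" and its "arguments", one argument or row to a line. jog_arm: Moves the arm, as the interface text tells. Its arguments: {"type":"object","properties":{"moves":{"type":"array","items":{"type":"array","items":{"type":"number"}}},"force":{"type":"number"}},"required":["moves"]}

```bash
mkdir -p pics; cat > h.py <<'E'
import numpy as np,cv2
from bench import robot
def snap(n,f):
    s=robot.get_state(); d=robot.snapshot(n); d['s']=s
    cv2.imwrite(f'pics/{f}.png',d['frame'][:,:,::-1])
    np.savez(f'pics/{f}.npz',**{k:v for k,v in d.items() if k!='s'},pos=s['position'],rot=s['tool_rot'])
    return d
E
python3 - <<'E'
from h import *
a=snap('scene','s0');b=snap('top','t0')
for d in(a,b): print(d['intrinsics'],d['dist_coeffs'],d['R'],d['t'])
s=robot.get_state();print(s)
ims=[cv2.imread(f'pics/{k}.png') for k in('s0','t0')]
E
```

```text
[[446.56717716   0.         261.46932184]
 [  0.         446.56717716 185.88594898]
 [  0.           0.           1.        ]] [-0.08428951  0.          0.          0.          0.        ] [[-0.68686376 -0.72665458 -0.01383106]
 [-0.5162331   0.5011836  -0.69449146]
 [ 0.5115873  -0.46988096 -0.719368  ]] [0.54951546 0.19868044 1.39560584]
[[452.20912246   0.         262.10552425]
 [  0.         452.20912246 198.9790233 ]
 [  0.           0.           1.        ]] [-0.10855599  0.          0.          0.          0.        ] [[ 0.00861107 -0.99971794  0.02213329]
 [-0.99427509 -0.01091743 -0.10629132]
 [ 0.10650298 -0.02109129 -0.99408866]] [0.21887266 0.51578581 1.38471304]
{'time': 0.1, 'qpos': array([ 1.12839418,  0.33280304, -0.06471595,  1.46084532,  0.02159119,
        1.34986615, -0.08849205]), 'qvel': array([-0.00102058, -0.00136277, -0.00015155, -0.00270832,  0.0007464 ,
       -0.00093484,  0.00186502]), 'joint_efforts': array([ 9.74494469e-04, -6.24546146e+01,  2.47272535e-02, -3.90718138e+01,
       -6.13014470e-02,  3.65212793e-02,  6.48134346e-05]), 'position': array([ 0.25461209, -0.57042486,  0.22184278]), 'tool_rot': array([-3.14036647e+00,  3.99219695e-05,  4.19842222e-01]), 'contact_force': array([-0.27306619,  0.2765713 , -0.17435374]), 'torque': array([-0.0048227 ,  0.03522604, -0.09872963]), 'grip_force': 0.0, 'opening': 1.0008861021210964}
```

View pics/t0.png

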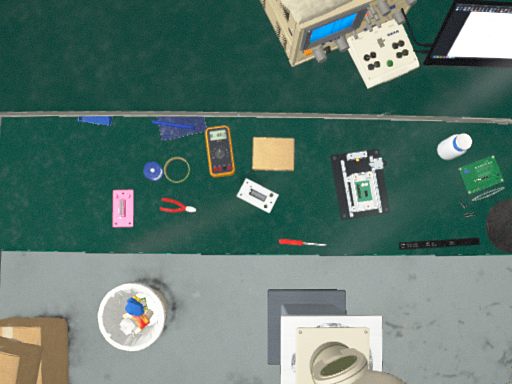

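View pics/s0.png

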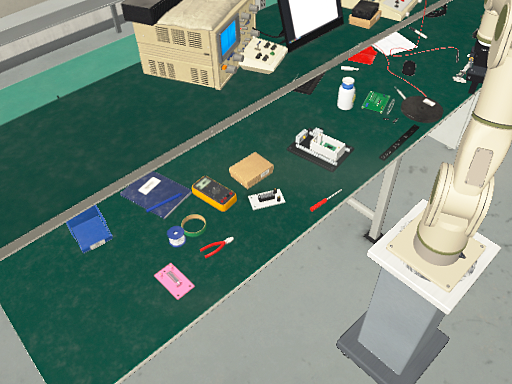

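The top view shows the white cover at (258,195), the pink look-alike at (122,208) and the nest with its box at (361,185). The stop end is up at (358,157), with the latch at (377,162). The other items are the meter at (220,152), the card box at (273,154), the cutters at (178,206) and the screwdriver at (300,243). The white-grey plate with the dark socket at (258,195) is the one to take. I'll check that choice in a close crop.

```bash
python3 - <<'E'
import cv2,numpy as np
t=cv2.imread('pics/t0.png')
a=cv2.resize(t[170:220,230:286],None,fx=7,fy=7,interpolation=cv2.INTER_CUBIC)
b=cv2.resize(t[142:224,328:394],None,fx=6,fy=6,interpolation=cv2.INTER_CUBIC)
h=500;o=np.zeros((h,800,3),np.uint8);o[:a.shape[0],:392]=a;o[:492,400:796]=b
cv2.imwrite('pics/c0.png',o)
E
```

```text
(no output)
```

View pics/c0.png

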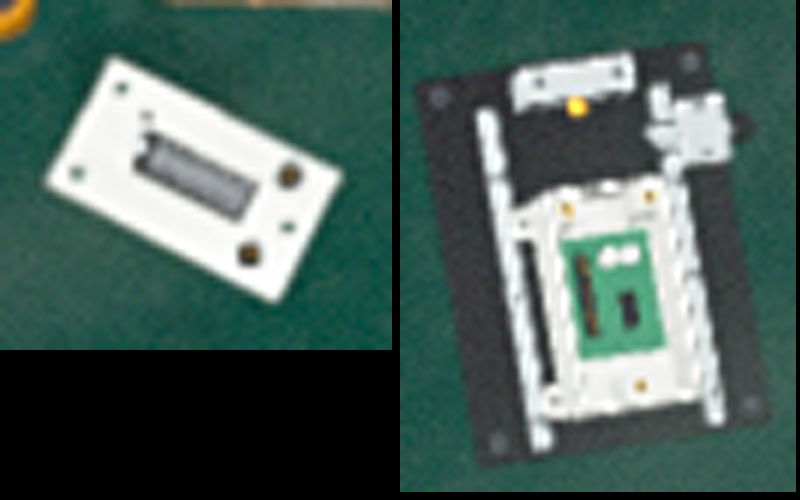

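The crop shows two holes at the cover's upper-left end and its posts at the lower right. In the nest, the box's brass rings a, b and c sit at about crop pixels (567,208), (650,197) and (641,385), and the stop is at the top.

```bash
cat >> h.py <<'E'
def ray(d,uv):
    p=cv2.undistortPoints(np.float64(uv).reshape(-1,1,2),d['intrinsics'],d['dist_coeffs'])[:,0]
    p=np.c_[p,np.ones(len(p))]
    if 'R' in d: R=d['R'].T; c=-R@d['t']
    else:
        from scipy.spatial.transform import Rotation as Ro
        T=d['T_tool_cam']; W=Ro.from_euler('xyz',d['rot']).as_matrix()
        R=W@T[:3,:3]; c=W@T[:3,3]+d['pos']
    return c,p@R.T
def plane(d,uv,z):
    c,r=ray(d,uv); return (c+r*((z-c[2])/r[:,2])[:,None])[:,:2]
def fit(model,pts):
    "2D rigid: world=R(yaw)model+t -> x,y,yaw,residuals mm"
    m=np.float64(model);p=np.float64(pts);mc,pc=m.mean(0),p.mean(0)
    A=(m-mc);B=(p-pc); y=np.arctan2((A[:,0]*B[:,1]-A[:,1]*B[:,0]).sum(),(A*B).sum())
    R=np.array([[np.cos(y),-np.sin(y)],[np.sin(y),np.cos(y)]]);t=pc-R@mc
    return t,y,np.linalg.norm(m@R.T+t-p,axis=1)*1e3
HOL=[[.048,.022],[.048,-.022],[-.048,0]]
COR=[[.058,.032],[.058,-.032],[-.058,-.032],[-.058,.032]]
E
python3 - <<'E'
from h import *
d=dict(np.load('pics/t0.npz'))
B=lambda u:[(328+(x-400+.5)/6-.5,142+(y+.5)/6-.5) for x,y in u]
C=lambda u:[(230+(x+.5)/7-.5,170+(y+.5)/7-.5) for x,y in u]
print('box',fit(HOL,plane(d,B([(567,208),(650,197),(641,385)]),.054)))
print('nest',fit([[.105,.08],[.105,-.08],[-.105,-.08],[-.105,.08]],plane(d,B([(416,82),(704,42),(773,414),(480,466)]),.012)))
print('cover',fit(COR,plane(d,C([(45,182),(112,55),(343,175),(278,304)]),.003)))
print('coverholes',fit(HOL,plane(d,C([(77,173),(121,88),(288,227)]),.003)))
s=cv2.imread('pics/t0.png')
E
```

```text
box (array([ 0.54039651, -0.09366308]), np.float64(0.15919580068733521), array([0.31507153, 0.34533817, 0.16005553]))
nest (array([ 0.56921598, -0.08819481]), np.float64(0.16306020667581028), array([1.99439049, 2.90411167, 3.77512105, 1.06981341]))
cover (array([0.52815102, 0.23863959]), np.float64(1.1003648433387136), array([1.36724139, 1.6122623 , 1.14890015, 1.94544639]))
coverholes (array([0.52820787, 0.23911555]), np.float64(1.1069366200951585), array([0.1961125, 0.2021861, 0.1094207]))
```

Call:
{"name": "jog_arm", "arguments": {
  "moves": [
    [0, 0, -0.13, 100, 230, -10, 1],
    [0, 0, -0.26, 199, 462, -10, 1],
    [0, 0, -0.26, 199, 462, -10, 1],
    [0, 0, -0.26, 199, 462, -10, 1],
    [0, 0, -0.26, 199, 462, -10, 1],
    [0, 0, -0.26, 199, 462, -10, 1],
    [0, 0, -0.26, 199, 462, -10, 1],
    [0, 0, -0.26, 199, 462, -10, 1],
    [0, 0, -0.26, 199, 462, -10, 1],
    [0, 0, -0.26, 199, 462, -10, 1],
    [0, 0, -0.26, 199, 462, -10, 1],
    [0, 0, -0.26, 199, 462, -10, 1]
  ]
}}

```text
time: 1.6
position: [0.4534, -0.1099, 0.2125]
tool_rot: [3.141, 0.0, 0.158]
contact_force: [-0.0, -0.4, 0.0]
opening: -0.001
grip_force: 0.0
```

```bash
python3 - <<'E'
from h import *
a=snap('wrist','w1');print({k:a['s'][k] for k in('time','position','tool_rot','qpos','contact_force')},a['T_tool_cam'])
E
```

```text
{'time': 1.6, 'position': array([ 0.45338616, -0.1099056 ,  0.21248942]), 'tool_rot': array([3.14149405e+00, 2.32589800e-04, 1.57606610e-01]), 'qpos': array([ 0.60500346,  0.01305427, -0.46423385,  1.85367246,  0.00627737,
        1.27644619, -1.27420833]), 'contact_force': array([-0.00513372, -0.38733443,  0.04569454])} [[ 1.08382357e-03 -9.69530724e-01 -2.44967345e-01  6.71249485e-02]
 [ 9.99999096e-01  1.24582400e-03 -5.06361599e-04 -1.29484462e-03]
 [ 7.96119327e-04 -2.44966575e-01  9.69531198e-01 -1.62375297e-01]
 [ 0.00000000e+00  0.00000000e+00  0.00000000e+00  1.00000000e+00]]
```

View pics/w1.png

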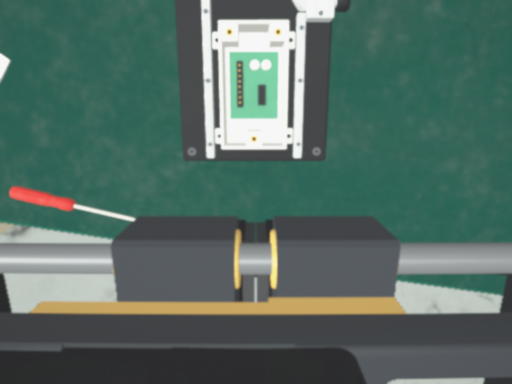

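The wrist view shows the box in the nest, with rings a and b at about (229,31) and (278,31) and c at (254,139). The shut fingers are at (256,240), and the screwdriver is left of them at (70,200).

```bash
cat >> h.py <<'E'
def rings(f,roi=None,n=3):
    d=dict(np.load(f'pics/{f}.npz'));h=cv2.cvtColor(d['frame'],cv2.COLOR_RGB2HSV)
    m=cv2.inRange(h,(12,120,90),(32,255,255))
    if roi: z=np.zeros_like(m);z[roi[1]:roi[3],roi[0]:roi[2]]=1;m*=z
    _,_,st,ce=cv2.connectedComponentsWithStats(m)
    i=[k for k in np.argsort(-st[1:,4])+1][:6]
    return d,[(ce[k].round(1).tolist(),int(st[k,4])) for k in i]
E
python3 - <<'E'
from h import *
d,r=rings('w1',(205,5,310,160));print(r)
E
```

```text
[]
```

```bash
sed -i 's/z\[roi\[1\]:roi\[3\],roi\[0\]:roi\[2\]\]=1/z[roi[1]:roi[3],roi[0]:roi[2]]=1/; s/(12,120,90),(32,255,255)/(8,70,60),(38,255,255)/' h.py; python3 - <<'E'
from h import *
d,r=rings('w1',(205,5,310,160));print(r)
print(d['frame'][28:35,226:233].tolist()[3], d['frame'][139,250:258].tolist())
print(fit(HOL,plane(d,[(229,31.5),(278,31.5),(254,139)],.054)))
E
```

```text
[([277.7, 31.5], 30), ([229.0, 31.5], 24), ([253.5, 138.5], 24), ([239.0, 64.8], 10), ([239.0, 70.0], 9), ([239.0, 75.5], 8)]
[[246, 239, 185], [224, 195, 126], [148, 129, 95], [114, 106, 88], [155, 134, 97], [230, 205, 133], [247, 242, 192]] [[247, 245, 228], [244, 233, 175], [214, 182, 120], [149, 129, 93], [146, 127, 93], [206, 175, 116], [242, 228, 169], [247, 245, 227]]
(array([ 0.53944355, -0.09329318]), np.float64(0.16199790878852718), array([0.29567089, 0.15352897, 0.34090974]))
```

Call:
{"name": "jog_arm", "arguments": {
  "moves": [
    [0, 0, 0.004, 0, 2, -60, 1],
    [0, 0, 0.004, 0, 2, -120, 1],
    [0, 0, 0.004, 0, 2, -165, 1],
    [0, 0, 0.004, 0, 2, -188, 1],
    [0, 0, 0.004, 0, 2, -188, 1],
    [0, 0, 0.004, 15, 4.5, -188, 1],
    [0, 0, 0.004, 25, 6, -188, 1],
    [0, 0, 0.004, 35, 7.7, -188, 1],
    [0, 0, 0.004, 42, 8.8, -188, 1],
    [0, 0, 0.004, 48, 9.8, -188, 1]
  ]
}}

```text
time: 2.9
position: [0.5002, -0.099, 0.0243]
tool_rot: [-3.141, 0.004, 0.164]
contact_force: [-16.1, -0.1, 12.1]
opening: 0.01
grip_force: 7.5
```

```bash
python3 - <<'E'
from h import *
a=snap('wrist','w2');b=snap('top','t2');s=robot.get_state();print(s['contact_force'],s['torque'],s['position'],s['tool_rot'])
t=cv2.resize(b['frame'][142:224,328:394,::-1],None,fx=5,fy=5,interpolation=cv2.INTER_CUBIC)
o=np.zeros((410,800,3),np.uint8);o[:384,:470]=a['frame'][:,20:490,::-1];o[:,470:800]=t;cv2.imwrite('pics/c2.png',o)
E
```

```text
[-5.58382865 -0.87423048  3.32237503] [-0.07605009  1.23738556 -0.00869136] [ 0.50087811 -0.09897838  0.02428038] [-3.14132070e+00  2.87097861e-03  1.63703999e-01]
```

View pics/c2.png

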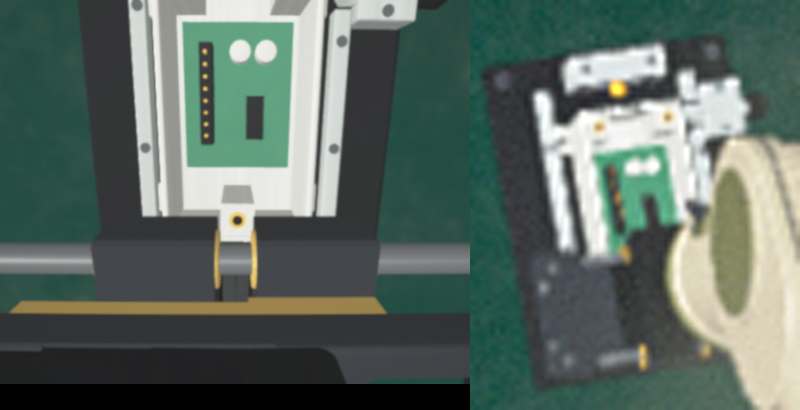

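The box has moved and the fingers sit centred on its near wall. Ring c is at wrist pixel (257,220), and the box is still short of the ejector pin. I'll keep pushing.

Call:
{"name": "jog_arm", "arguments": {
  "moves": [
    [0, 0, 0, 4, 0.6, 0, 1],
    [0, 0, 0, 8, 1.3, 0, 1],
    [0, 0, 0, 12, 2, 0, 1],
    [0, 0, 0, 15, 2.5, 0, 1],
    [0, 0, 0, 15, 2.5, 0, 1]
  ]
}}

```text
time: 3.62
position: [0.5161, -0.0966, 0.0241]
tool_rot: [-3.141, 0.002, 0.164]
contact_force: [-4.8, -1.1, -0.1]
opening: 0.002
grip_force: 2.7
```

```bash
python3 - <<'E'
from h import *
for f,z in(('w2',1),('w3',1)):
    if f=='w3': snap('wrist','w3');snap('top','t3')
    d,r=rings(f,(235,195,285,232));print(r[:2]);
    if r: 
        p=plane(d,[r[0][0]],.054)[0]; u=np.array([np.cos(.162),np.sin(.162)]);print(p,(p-[.53944,-.09329])@u+.048, (p-d['pos'][:2])@u)
d,r=rings('t3',(328,140,394,224));print(r)
E
```

```text
[([257.0, 219.7], 175), ([236.5, 230.2], 10)]
[ 0.52146647 -0.09496702] 0.029991311099822622 0.021619495263492702
[([257.4, 219.5], 178), ([236.5, 230.2], 10)]
[ 0.53742336 -0.09267781] 0.046108505376620444 0.021689596697730712
[([378.7, 184.0], 129), ([361.4, 208.0], 8), ([358.0, 187.0], 7), ([373.7, 206.8], 6), ([356.8, 180.0], 5), ([366.0, 191.0], 3)]
```

Call:
{"name": "jog_arm", "arguments": {
  "moves": [
    [0, 0, 0, 2, 0.3, 0, 1],
    [0, 0, 0, 4, 0.6, 0, 1],
    [0, 0, 0, 4, 0.6, 0, 1]
  ]
}}

```text
time: 4.1
position: [0.5199, -0.096, 0.0241]
tool_rot: [-3.141, 0.002, 0.164]
contact_force: [-6.8, -0.8, 1.4]
opening: 0.008
grip_force: 3.3
```

Call:
{"name": "jog_arm", "arguments": {
  "moves": [
    [0, 0, 0, 1.5, 0.25, 0, 1],
    [0, 0, 0, 2, 0.3, 0, 1],
    [0, 0, 0, 2, 0.3, 0, 1]
  ]
}}

```text
time: 4.47
position: [0.5209, -0.0959, 0.0241]
tool_rot: [-3.141, 0.004, 0.163]
contact_force: [-12.5, -0.3, 6.5]
opening: 0.002
grip_force: 6.0
```

Call:
{"name": "jog_arm", "arguments": {
  "moves": [
    [0, 0, 0, 1.5, 0.25, 0, 1],
    [0, 0, 0, 2, 0.3, 0, 1],
    [0, 0, 0, 2, 0.3, 0, 1],
    [0, 0, 0, 2, 0.3, 0, 1]
  ]
}}

```text
time: 4.97
position: [0.5209, -0.0959, 0.0241]
tool_rot: [-3.141, 0.008, 0.163]
contact_force: [-22.1, -1.0, 17.2]
opening: 0.002
grip_force: 11.4
```

Call:
{"name": "jog_arm", "arguments": {
  "moves": [
    [0, 0, 0, 1.5, 0.25, 0, 1],
    [0, 0, 0, 1.5, 0.25, 0, 1],
    [0, 0, 0, 1.5, 0.25, 0, 1]
  ]
}}

```text
time: 5.35
position: [0.5209, -0.0959, 0.0241]
tool_rot: [-3.141, 0.012, 0.163]
contact_force: [-31.0, -1.3, 25.3]
opening: 0.006
grip_force: 15.5
```

```bash
python3 - <<'E'
from h import *
d=snap('wrist','w4');s=d['s'];print(s['contact_force'],s['torque'])
d,r=rings('w4',(235,195,285,232));print(r[:2]);
p=plane(d,[r[0][0]],.054)[0]; u=np.array([np.cos(.162),np.sin(.162)]);print(p,(p-[.53944,-.09329])@u+.048, (p-d['pos'][:2])@u)
b=snap('top','t4')
o=np.zeros((490,800,3),np.uint8);o[:384,:400]=d['frame'][:,112:,::-1];o[:,400:796]=cv2.resize(b['frame'][135:205,335:391,::-1],(396,490),interpolation=cv2.INTER_CUBIC);cv2.imwrite('pics/c4.png',o)
E
```

```text
[-30.98080195  -1.33113398  25.2903364 ] [-0.27177327  6.29170289 -0.02697888]
[([257.2, 220.4], 172), ([236.4, 230.3], 9)]
[ 0.54219482 -0.09191367] 0.0509407463986777 0.021666542000587232
```

View pics/c4.png

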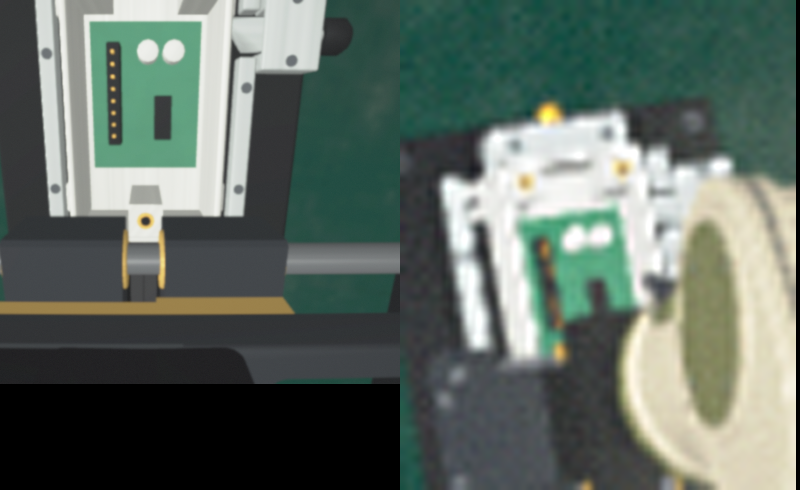

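The box is hard against the stop: the ejector pin is driven out at the back at (548,113), and the TCP does not move as the push grows. I'll ease the push, back off, and check that the latch keeps it within 2 mm.

Call:
{"name": "jog_arm", "arguments": {
  "moves": [
    [0, 0, 0, -1.5, -0.25, 0, 1],
    [0, 0, 0, -3, -0.5, 0, 1],
    [0, 0, 0, -3.5, -0.6, 0, 1],
    [0, 0, 0, -3.5, -0.6, 0, 1],
    [0, 0, 0, -3.5, -0.6, 0, 1],
    [0, 0, 0, -3.5, -0.6, 0, 1],
    [0, 0, 0, -8, -1.3, 0, 1],
    [0, 0, 0, -14, -2.3, 0, 1],
    [0, 0, 0, -20, -3.3, 0, 1],
    [0, 0, 0, -20, -3.3, 0, 1],
    [0, 0, 0, -20, -3.3, 0, 1]
  ]
}}

```text
time: 6.82
position: [0.5065, -0.0983, 0.0247]
tool_rot: [3.141, -0.001, 0.164]
contact_force: [0.1, 0.2, -1.6]
opening: 0.0
grip_force: 0.0
```

```bash
python3 - <<'E'
from h import *
d=snap('wrist','w5');s=d['s'];print(s['contact_force'],s['position'])
d,r=rings('w5',(235,140,285,232));print(r[:2]);
p=plane(d,[r[0][0]],.054)[0]; u=np.array([np.cos(.162),np.sin(.162)]);print(p,(p-[.53944,-.09329])@u+.048)
E
```

```text
[ 0.06904189  0.20014368 -1.61839224] [ 0.50651843 -0.09829778  0.02472989]
[([261.9, 190.9], 182), ([237.7, 230.2], 17)]
[ 0.54032189 -0.09417635] 0.04872737955003965
```

The box is 2.2 mm back from its pressed position, so it is resting on the plunger and locked. Next I'll rise and measure the box pose.

Call:
{"name": "jog_arm", "arguments": {
  "moves": [
    [0, 0, 0, -3, 0, 60, 1],
    [0, 0, 0, -3, 0, 120, -1],
    [0, 0, 0, -3, 0, 180, -1],
    [0, 0, 0, -3, 0, 210, -1],
    [0, 0, 0, -3, 0, 210, -1],
    [0, 0, 0, -3, 0, 210, -1]
  ]
}}

```text
time: 7.62
position: [0.5029, -0.0983, 0.2336]
tool_rot: [-3.141, 0.001, 0.164]
contact_force: [0.3, -0.6, -0.8]
opening: 0.489
grip_force: 0.0
```

```bash
python3 - <<'E'
from h import *
d=snap('wrist','w6');s=d['s'];print(s['qvel'].round(3),s['position'])
d,r=rings('w6',(205,0,320,170));print(r)
snap('top','t6')
E
```

```text
[0.001 0.012 0.    0.012 0.001 0.001 0.   ] [ 0.50288769 -0.09825471  0.23357418]
[([257.8, 6.8], 51), ([234.4, 39.3], 31), ([279.7, 38.4], 29), ([258.7, 138.7], 26), ([244.0, 75.0], 9), ([243.9, 69.9], 8)]
```

View pics/w6.png

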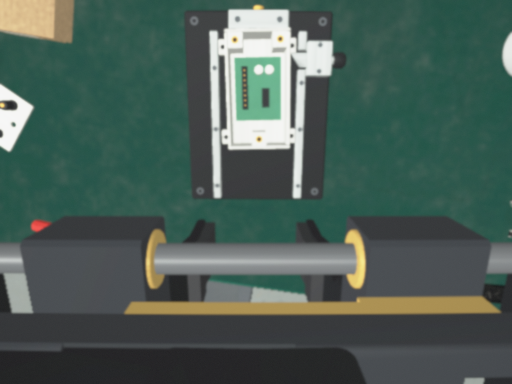

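The wrist view shows the box at the stop: rings a and b at (234,39) and (280,38), c at (259,139), with the plunger nose in behind the front right lug at (305,58). The cover's corner is at the left edge, at (10,115).

```bash
python3 - <<'E'
from h import *
d,r=rings('w6',(205,0,320,170))
P=[r[1][0],r[2][0],r[3][0]]
print('box wrist',fit(HOL,plane(d,P,.054)))
# nest top plate corner screws / yaw check via top
d,r=rings('t6',(328,135,394,224));print(r)
E
```

```text
box wrist (array([ 0.58745916, -0.08536492]), np.float64(0.18398360207869777), array([0.08512049, 0.0989291 , 0.04420789]))
[([373.3, 207.6], 11), ([355.7, 151.0], 7), ([368.7, 182.6], 7), ([355.8, 173.0], 5), ([352.3, 161.3], 3), ([366.0, 159.5], 2)]
```

Call:
{"name": "jog_arm", "arguments": {
  "moves": [
    [0, 0, 0.18, -3, 52, -5, -1],
    [0, 0, 0.36, -6, 104, -10, -1],
    [0, 0, 0.54, -9, 156, -10, -1],
    [0, 0, 0.72, -12, 208, -10, -1],
    [0, 0, 0.9, -14, 261, -10, -1],
    [0, 0, 0.94, -14, 261, -10, -1],
    [0, 0, 0.94, -14, 261, -10, -1],
    [0, 0, 0.94, -14, 261, -10, -1],
    [0, 0, 0.94, -14, 261, -10, -1]
  ]
}}

```text
time: 8.85
position: [0.4894, 0.162, 0.2244]
tool_rot: [-3.142, 0.0, 1.102]
contact_force: [-0.3, -0.0, 0.7]
opening: 1.001
grip_force: 0.0
```

```bash
python3 - <<'E'
from h import *
d=snap('wrist','w7');s=d['s'];print(s['qvel'].round(3),s['qpos'].round(2),s['position'],s['tool_rot'])
E
```

```text
[-0.    -0.003 -0.004 -0.005 -0.003  0.     0.004] [ 0.29  0.16 -0.76  1.71  0.11  1.32 -0.96] [0.48935851 0.16196995 0.22437131] [-3.14150741e+00  2.87405082e-04  1.10186314e+00]
```

View pics/w7.png

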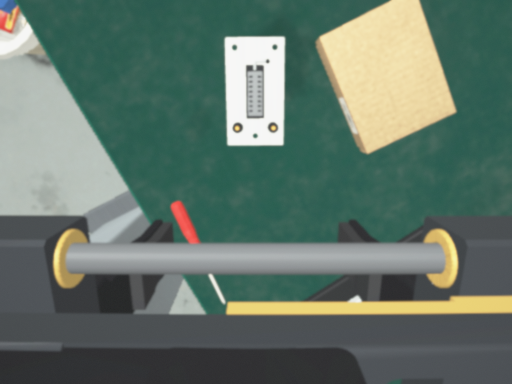

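The wrist view shows the cover at (255,92): holes a and b at (234,47) and (275,47), c at (255,135), with the socket between. The card box is to the right and well clear, and the screwdriver is below.

```bash
cat >> h.py <<'E'
def blob(d,uv,thr,r=6):
    g=cv2.cvtColor(d['frame'],cv2.COLOR_RGB2GRAY).astype(float);out=[]
    for x,y in uv:
        w=np.clip(thr-g[y-r:y+r+1,x-r:x+r+1],0,None);yy,xx=np.mgrid[y-r:y+r+1,x-r:x+r+1]
        out.append(((w*xx).sum()/w.sum(),(w*yy).sum()/w.sum()))
    return out
E
python3 - <<'E'
from h import *
d=dict(np.load('pics/w7.npz'))
h=blob(d,[(234,47),(275,47),(255,135)],190);print(np.round(h,1))
print(fit(HOL,plane(d,h,.003)))
m=cv2.inRange(d['frame'],(190,190,190),(255,255,255));m[:,:200]=0;m[160:]=0;m[:,305:]=0
c=max(cv2.findContours(m,0,2)[0],key=cv2.contourArea);q=cv2.boxPoints(cv2.minAreaRect(c));print(q)
q=q[np.argsort(q[:,1])];q=np.r_[q[:2][np.argsort(q[:2,0])],q[2:][np.argsort(-q[2:,0])]]
t,y,e=fit(COR,plane(d,q,.003));print(t,y,e, 'move mm',(t-d['pos'][:2])*1e3)
E
```

```text
[[234.1  47. ]
 [274.4  46.7]
 [254.8 135.4]]
(array([0.52749287, 0.23996141]), np.float64(1.1095557628195531), array([0.08910585, 0.07545292, 0.15813544]))
[[225.  37.]
 [284.  37.]
 [284. 144.]
 [225. 144.]]
[0.52749016 0.24007812] 1.1025707662396447 [0.16997531 0.15472664 2.39980934 2.40988461] move mm [38.13164722 78.108172  ]
```

Call:
{"name": "jog_arm", "arguments": {
  "moves": [
    [0, 0, 0.008, 20, 40, -40, -0.3],
    [0, 0, 0.008, 38, 78, -80, -0.3],
    [0, 0, 0.008, 38, 78, -130, -0.3],
    [0, 0, 0.008, 38, 78, -175, -0.3],
    [0, 0, 0.008, 38, 78, -200, -0.3],
    [0, 0, 0.008, 38, 78, -210, -0.3],
    [0, 0, 0.008, 38, 78, -218, -0.3],
    [0, 0, 0.008, 38, 78, -218, -0.3],
    [0, 0, 0.008, 38, 78, -218, -0.3]
  ]
}}

```text
time: 10.02
position: [0.5279, 0.2409, 0.0075]
tool_rot: [3.14, -0.001, 1.112]
contact_force: [-1.3, -0.2, -0.1]
opening: 0.65
grip_force: 0.0
```

Call:
{"name": "jog_arm", "arguments": {
  "force": 25,
  "moves": [
    [0, 0, 0, 0, 0, -0.5, 0.2],
    [0, 0, 0, 0, 0, -0.5, 1],
    [0, 0, 0, 0, 0, -0.5, 1],
    [0, 0, 0, 0, 0, -0.5, 1],
    [0, 0, 0, 0, 0, -0.5, 1],
    [0, 0, 0, 0, 0, -0.5, 1]
  ]
}}

```text
time: 10.78
position: [0.5274, 0.2407, 0.0061]
tool_rot: [3.141, -0.0, 1.112]
contact_force: [0.3, 0.2, 0.5]
opening: 0.227
grip_force: 25.0
```

Call:
{"name": "jog_arm", "arguments": {
  "moves": [
    [0, 0, 0, 0, 0, 10, 1],
    [0, 0, 0, 0, 0, 40, 1],
    [0, 0, 0, 0, 0, 90, 1],
    [0, 0, 0, 0, 0, 130, 1],
    [0, 0, 0, 0, 0, 150, 1],
    [0, 0, -0.12, 8, -40, 150, 1],
    [0, 0, -0.27, 16, -85, 150, 1],
    [0, 0, -0.42, 25, -135, 150, 1],
    [0, 0, -0.57, 34, -185, 150, 1],
    [0, 0, -0.72, 43, -235, 150, 1],
    [0, 0, -0.85, 53, -285, 150, 1],
    [0, 0, -0.91, 58, -315, 150, 1]
  ]
}}

```text
time: 12.28
position: [0.5849, -0.0773, 0.1552]
tool_rot: [3.141, 0.002, 0.197]
contact_force: [0.8, 1.0, -1.3]
opening: 0.229
grip_force: 25.0
```

Call:
{"name": "jog_arm", "arguments": {
  "moves": [
    [0, 0, -0.012, 1, -6, -10, 1],
    [0, 0, -0.018, 2, -11, -20, 1],
    [0, 0, -0.018, 2, -11, -30, 1],
    [0, 0, -0.018, 2, -11, -40, 1],
    [0, 0, -0.018, 2, -11, -40, 1],
    [0, 0, -0.018, 2, -11, -40, 1],
    [0, 0, -0.018, 2, -11, -40, 1]
  ]
}}

```text
time: 13.15
position: [0.5876, -0.0852, 0.1166]
tool_rot: [3.141, -0.001, 0.184]
contact_force: [0.0, -0.5, -1.5]
opening: 0.227
grip_force: 25.0
```

```bash
python3 - <<'E'
from h import *
d=snap('wrist','w8');s=d['s'];print(s['position'],s['tool_rot'])
E
```

```text
[ 0.58757479 -0.08520408  0.11658337] [ 3.14120027e+00 -8.24815535e-04  1.83989293e-01]
```

View pics/w8.png

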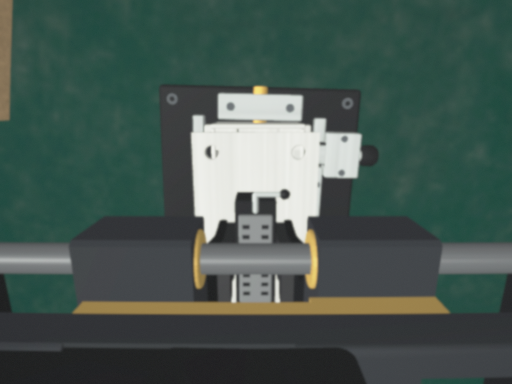

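The held cover hangs over the box in this view, with its front holes at about (211,152) and (299,152). The stop is behind at (260,106). I'll look closer at the holes to measure them.

```bash
python3 - <<'E'
from h import *
d=dict(np.load('pics/w8.npz'))
cv2.imwrite('pics/c8.png',cv2.resize(d['frame'][120:200,185:325,::-1],None,fx=5.7,fy=5.7,interpolation=cv2.INTER_CUBIC))
g=cv2.cvtColor(d['frame'],cv2.COLOR_RGB2GRAY)
for x in(211,299): print(g[144:161,x-9:x+10])
E
```

```text
[[237 236 236 235 233 231 228 224 223 226 230 231 231 231 232 233 233 233
  232]
 [236 236 236 233 229 222 211 196 195 213 229 231 228 228 231 233 233 233
  232]
 [236 236 234 229 218 193 166 143 151 200 231 234 228 225 229 233 234 233
  232]
 [236 235 231 219 190 151 114  95 126 196 234 236 227 222 229 233 234 233
  232]
 [236 234 225 200 157 112  80  75 121 195 235 237 227 219 226 231 233 233
  232]
 [236 232 219 181 131  89  65  72 120 196 234 237 226 213 214 220 226 232
  232]
 [235 229 210 165 116  79  63  70 120 196 235 237 225 198 184 189 212 227
  231]
 [235 227 203 158 110  75  62  70 120 196 235 238 224 192 166 168 196 222
  230]
 [234 226 202 158 110  77  63  70 118 195 234 237 224 193 164 165 193 222
  230]
 [235 228 204 162 117  81  64  70 112 186 231 236 225 192 164 168 197 224
  231]
 [235 230 213 174 134  97  72  68 106 174 225 235 225 194 168 175 208 227
  232]
 [236 232 222 194 157 122  88  75 104 168 222 234 225 196 175 189 219 231
  233]
 [236 235 229 214 183 149 117  95 110 169 222 233 225 202 189 207 227 233
  233]
 [236 236 233 226 210 182 154 132 134 174 220 2
[... 955 characters left out ...]
 224 225 228 234 237 233 216 198 214 231 235
  235]
 [228 221 223 227 227 225 225 224 225 228 234 237 233 217 205 220 233 235
  235]
 [230 223 222 226 226 225 224 224 225 228 234 237 233 220 216 226 234 236
  235]
 [231 225 221 222 224 224 224 225 225 229 234 237 232 224 224 231 235 234
  235]
 [232 228 222 218 219 222 223 224 225 228 233 235 231 227 229 232 234 234
  235]
 [233 231 225 219 215 217 219 221 222 225 229 231 230 230 231 233 233 233
  235]
 [234 232 230 224 219 216 215 215 218 220 224 229 231 232 232 232 232 233
  234]
 [234 233 233 231 228 224 220 218 219 222 226 230 233 233 232 232 232 234
  235]
 [234 234 234 235 234 232 230 228 228 229 231 233 233 233 231 231 232 234
  234]]
```

View pics/c8.png

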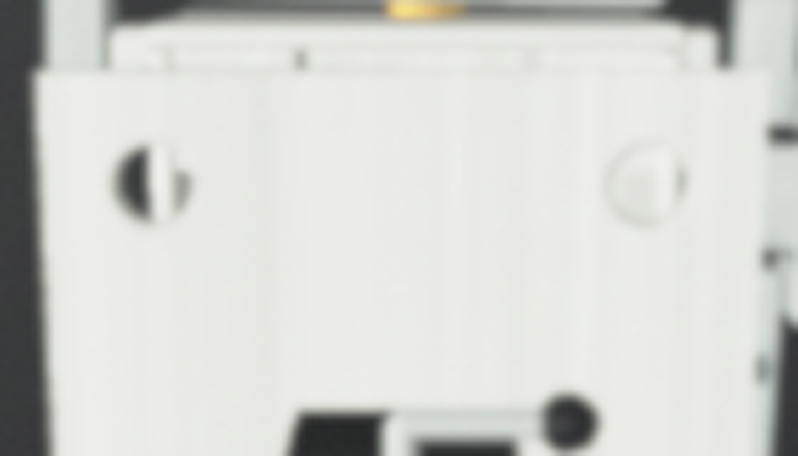

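Hole a is centred at about (211.2,151.8) and hole b at about (297.8,151.9), both on the cover's top face.

```bash
python3 - <<'E'
from h import *
d=dict(np.load('pics/w8.npz'))
p=plane(d,[(211.2,151.8),(297.8,151.9)],d['pos'][2]-.0061+.003)
y=.184;R=np.array([[np.cos(y),-np.sin(y)],[np.sin(y),np.cos(y)]])
b=np.array(HOL[:2])@R.T+[.58746,-.08536]
print(p,b,np.linalg.norm(p[0]-p[1]))
print('tool-rel cover holes',(p-d['pos'][:2])@R*1e3)
print('err box frame mm',(p-b)@R*1e3,'world shift',(b-p).mean(0)*1e3)
E
```

```text
[[ 0.62884027 -0.05347757]
 [ 0.63685521 -0.09655511]] [[ 0.63062455 -0.05494912]
 [ 0.63867494 -0.09820639]] 0.043816818087847584
tool-rel cover holes [[ 46.37370032  23.64087697]
 [ 46.37172395 -20.17594108]]
err box frame mm [[-1.48491495  1.77316579]
 [-1.48689132  1.95634774]] world shift [ 1.80200309 -1.56141307]
```

Camera-relative, the cover needs about (+1.8,-1.6) mm. I'll lower it with a slightly smaller shift, then check the rings through the screw holes.

Call:
{"name": "jog_arm", "arguments": {
  "moves": [
    [0, 0, 0, 1.5, -1.4, -10, 1],
    [0, 0, 0, 1.5, -1.4, -22, 1],
    [0, 0, 0, 1.5, -1.4, -33, 1],
    [0, 0, 0, 1.5, -1.4, -41, 1],
    [0, 0, 0, 1.5, -1.4, -45, 1],
    [0, 0, 0, 1.5, -1.4, -45, 1],
    [0, 0, 0, 1.5, -1.4, -45, 1],
    [0, 0, 0, 1.5, -1.4, -45, 1]
  ]
}}

```text
time: 14.2
position: [0.589, -0.0867, 0.0714]
tool_rot: [3.141, -0.001, 0.184]
contact_force: [1.0, 0.3, -0.8]
opening: 0.224
grip_force: 25.0
```

```bash
python3 - <<'E'
from h import *
d=snap('wrist','w9');s=d['s'];print(s['position'],s['tool_rot'],s['contact_force'])
d['pos']=s['position'];d['rot']=s['tool_rot']
cv2.imwrite('pics/c9.png',cv2.resize(d['frame'][120:200,185:325,::-1],None,fx=5.7,fy=5.7,interpolation=cv2.INTER_CUBIC))
E
```

```text
[ 0.58896707 -0.08671248  0.07143318] [ 3.14129965e+00 -5.57880437e-04  1.83752153e-01] [ 0.97018366  0.30919158 -0.83710779]
```

View pics/c9.png

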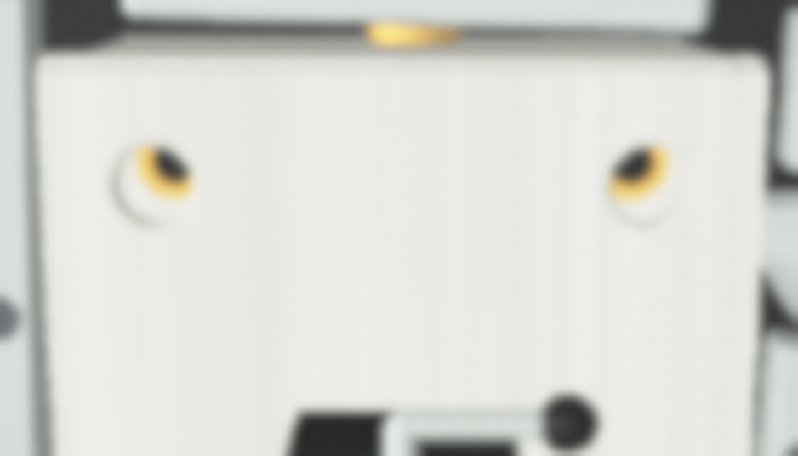

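Both brass rings show through the cover's holes. Ring a is at crop (172,162) in the hole at (151,184), and ring b is at (632,162) in the hole at (645,184).

```bash
python3 - <<'E'
from h import *
d=dict(np.load('pics/w9.npz'))
f=lambda L:[(185+(x+.5)/5.7-.5,120+(y+.5)/5.7-.5) for x,y in L]
z=d['pos'][2]-.0061
h=plane(d,f([(151.5,184),(645,184)]),z+.003);r=plane(d,f([(172,162),(632,162)]),.054)
y=.184;R=np.array([[np.cos(y),-np.sin(y)],[np.sin(y),np.cos(y)]])
print(z,np.linalg.norm(r[0]-r[1]),'ring-hole box frame',(r-h)@R*1e3,'world',(r-h).mean(0)*1e3)
E
```

```text
0.06533318441968566 0.04423896420958176 ring-hole box frame [[ 0.32369532 -0.10525576]
 [ 0.32432785 -0.54068859]] world [ 0.3776343  -0.25823801]
```

The holes line up within about 0.5 mm. The cover is level and about 11 mm above the rim.

Call:
{"name": "jog_arm", "arguments": {
  "moves": [
    [0, 0, 0, 0.3, -0.2, -0.5, 1],
    [0, 0, 0, 0.3, -0.2, -0.5, 1],
    [0, 0, 0, 0.3, -0.2, -0.5, 1],
    [0, 0, 0, 0.3, -0.2, -0.5, 1],
    [0, 0, 0, 0.3, -0.2, -0.5, 1]
  ]
}}

```text
time: 14.88
position: [0.5891, -0.0869, 0.0706]
tool_rot: [3.142, -0.0, 0.184]
contact_force: [0.5, -0.3, -1.4]
opening: 0.23
grip_force: 25.0
```

```bash
python3 -c "
from bench import robot
print(robot.get_state()['qvel'].round(3));print(robot.sign_off())"
```

```text
[-0.003  0.001  0.001 -0.    -0.     0.001 -0.002]
the job is handed in; nothing more can be done
None
```

The job is handed in, though no verdict came back: the box is locked against its stop, and the cover is held level about 1 cm above it, with holes a and b measured within about 0.5 mm (hole c was not seen directly).

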